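# Draw the filter plate out of the bench fume extractor

## Task

The small pail with the brass bail has been left standing on the blue flap of the bench fume extractor: without tipping it out, hang it by its bail on the hook of the green post and let go of it there. Then swing the blue flap up until it stands upright (or a little further back) and stays open, and draw the filter plate out of the extractor by its orange tab. Finish still holding the plate by the tab, hanging upright and still over the middle of the dust tray, about a hand's breadth above it and lined up with the tray's long sides, with the pail still on its hook, the flap still open and the other things on the bench left where they were.

Things in the scene. Friction and masses are not known exactly. Their poses are not given: they have to be found in the camera images.
- extractor: Grey bench fume extractor, fixed: 170 (x) x 250 (y) x 140 mm; origin under its centre. Filter bay, open-topped, at x -60..60, y -105..25 mm under the blue flap; closed fan section at y above 25 mm. The plate stands in the bay at x 0, y -40 mm in end guides with 2 to 4 mm play, underside at z 16, tab top at z 132 mm. The pail stands on the shut flap, whose top is at z 148 mm.
- flap (a joint): Opening angle of the blue flap, rad: 0 shut (flat), 1.57 upright, stop at 1.85. Hinge line along the extractor's x at its y 35, z 144 mm; opening swings the -y edge up and over towards +y. Flap 150 x 145 x 8 mm, 0.35 kg; friction hinge, stays where it is left; lifting at the bar takes about 5 N.
- flap_bar (a point): Middle of the flap's handle: round steel bar 10 mm thick along x, 59 mm clear between its two posts, 30 mm clear under it. When shut it lies 142 mm from the hinge line towards -y and 39 mm above it; it turns with the flap.
- flap_hinge (a point): Middle of the flap's hinge line, 144 mm above the bench; x along the hinge; axes as the extractor's.
- plate: Filter plate: aluminium frame 108 (x) x 14 (y) x 92 mm tall with pleated core; on top, in the middle, an orange pull tab 44 (x) x 8 (y) mm, from 92 to 116 mm above the underside. Origin in the middle of its underside, z up; about 0.16 kg. Starts in the bay under the flap, axes as the extractor's.
- pail: Small steel pail with dross: foot 68, rim 86 mm across, rim 66 mm high; over it a stiff fixed brass bail of 8 mm rod, its top bar straight for 80 mm along the pail's x, bar axis 124 mm above the underside, 54 mm clear between rim and bar. Origin in the middle of its underside, z up; about 0.24 kg.
- pail_bail (a point): Middle of the bail's straight top bar (on its axis); axes as the pail's.
- hook_seat (a point): Lowest point of the hook's upper side, where a bail rests, 220 mm above the bench; axes as the green post's. The hook (9 mm rod, underside 9 mm below this point) runs from the post along -x, its end turned up at x -34, tip 17 mm above this point. The post stands at x +85 mm, nearest fitting at +70, top at z 254 mm. A bail crosses the hook along y. Fixed.
- tray: Open aluminium dust tray, fixed to the bench: 220 mm along its x (long sides), 150 mm along its y, 30 mm high, wall 4 mm; origin under its centre.
- torch: Bystander: blue gas bottle with a brass burner, 76 mm across, 0.2 m high, standing; origin under its centre. Leave alone.
- mould: Bystander: two-part aluminium casting mould 85 x 37 x 55 mm with two yellow handles along its +x; origin under the block. Leave alone.
- ladle: Bystander: small dark casting ladle lying with its 200 mm handle along its -x, cup 64 mm across, 26 mm high; origin under the cup. Leave alone.
- ingot: Bystander: grey metal ingot 110 x 34 x 22 mm; origin under its centre. Leave alone.
- file: Bystander: file 300 mm long with a wooden handle 24 mm thick, lying along its x; origin on the bench near its middle. Leave alone.
Mind the look-alikes: they are no part of the job. There is more than one size of the pail; the one meant has the size given above.

How it is judged:
By the outcome, as a careful person would: the job done as asked, in the order asked, and still so for the second after the job is handed in, while the arm keeps its last pose, push and grip.
It also fails if it takes over 72 s, if anything falls off the work surface, if the arm or the gripper's body presses on something with over 40 N, if the wrist force passes 120 N, or if a joint passes its speed limit or range.

## Robot

A 6-joint arm with a two-finger parallel gripper is mounted at the origin on the work surface. World frame = base frame: x ahead of the robot, y to its left, z up, the work surface at z = 0. Lengths are in m, angles in rad, forces in N, time in s.
With the tool pointing down it reaches from about 0.25 to 0.775 m from the base axis. Payload 4 kg.
Tool frame: the origin (TCP) lies between the finger pads, 19 mm behind the fingertips; this is the grasp point; z points along the fingers, y is the line along which they close (so a half turn about z gives the same grasp; the last joint's range is limited). The gripper opens to 94 mm and grips with 3 to 60 N. Pads are 16 mm wide; open, the fingers measure 119 mm over their backs; the gripper's body (75 mm by 177 mm) begins 78 mm behind the grasp point.
Start: joints at [-1.298, 0.087, 1.371, -0, 1.684, -0.103], TCP at [0.202, -0.512, 0.224] pointing down, gripper open.
Joint ranges: [-3.1, 3.1], [-0.76, 2.03], [0.27, 2.55], [-1.08, 4.22], [0.17, 2.65], [-2.57, 2.57]. Speed limits (rad/s): [2.79, 2.79, 3.14, 3.14, 3.14, 3.14].

## Interface

Orientations are given as [roll, pitch, yaw] about the fixed x, y, z axes, in that order (R = Rz(yaw) Ry(pitch) Rx(roll)).
In Python, from bench import robot gives the robot as it stands.
- The arm moves only by the tool servo_tool, never from a script. Its argument "moves" is a list of rows, each a list of 5 numbers: the shift along the tool's x, y, z in units of 25 mm (1.0 is 25 mm), then the turn about the tool's z in units of 6 degrees (1.0 is 6 degrees), then the closure, from 0 (fully open) to 1 (shut). In form: [[dx, dy, dz, yaw, gripper], ...]. A call has 1 to 10 rows; each row is the pose to reach, as a shift and turn from the pose commanded when the call began, along the tool's axes at that moment; what a row does not reach only later rows make up. A row lasts 1/12 s, in which the tool goes at most 41.7 mm and 7.16 degrees, less where a joint would pass 70% of its speed; a pose out of reach is approached as far as the arm can. A call with a gripper value outside its range is refused whole. The fingers move at their own pace and stop on an object; the grip force is fixed at half the most. Time passes only in rows, so rows that repeat a pose let the fingers close. It gives the time, the measured TCP pose, the force, the opening and the grip force at its end, in the units of the state.
- robot.get_obs(): the state, without advancing time (a new reading comes with each control period).
- robot.snapshot(name): name is "side" or "top"; returns a dict with "image" (480x640x3 uint8, blue, green, red), "fx", "fy", "cx", "cy" (pixels), "k1" (the pictures are not rectified: a ray, as slopes to the right and down, at radius r is drawn at 1 + k1 r^2 times it, then the intrinsics apply), "eye" and "orientation" of the camera in the world. Camera axes: x right, y down, z forward; pixel columns grow to the right and rows downward; lengths in m; the calibration is good to about 2 mm. A picture is of the moment at which its call begins. There is no depth.
- robot.close_job(): hands the job in; it is judged then, once.
The state is a dict: "time": time; "joint_positions": joint angles; "qvel": joint speeds; "joint_torque": joint torques, N m; "tool_pos": TCP position; "ee_rot": TCP orientation; "wrist_force": force on the tool from outside, world axes, zero at the start; "wrist_torque": the same for the moment, N m; "width": finger opening in m; "finger_force": force on a finger pad.
Only numpy, scipy, OpenCV 4.12 (cv2) and the standard library are available. Lean on these libraries where they do the work, as an engineer would, in place of code of your own. Each camera call takes 0.05 s, during which the arm holds its last target. There are 200 camera calls.

## Working session

There is one attempt and no reset: what is moved stays moved. The work goes in short steps, Python scripts to look and compute and a tool call to move; the robot and the scene stay as the last step left them, time stands still between calls to the robot, and variables do not carry over. Pictures are saved under pics/ and viewed, at most 10 in all, crops included, and the job is handed in when it is done.

Besides the shell and the picture viewer there is one more tool, called in YAML: its name, and indented under it one key for each argument. servo_tool: Moves the arm, as the interface text tells. Its arguments: {"type":"object","properties":{"moves":{"type":"array"}},"required":["moves"]}

```bash
ls; mkdir -p pics; cat > h.py <<'E'
import numpy as np, cv2
from scipy.spatial.transform import Rotation as Ro
from bench import robot
def snap(n,f=None):
    s=robot.snapshot(n)
    if f: cv2.imwrite('pics/'+f,s['image'])
    return s
def rot(s):
    o=np.array(s['orientation'],float)
    return o if o.shape==(3,3) else Ro.from_euler('xyz',o).as_matrix()
def ray(s,u,v):
    a=np.array([(u-s['cx'])/s['fx'],(v-s['cy'])/s['fy']]);b=a.copy()
    for _ in range(30): b=a/(1+s['k1']*(b@b))
    d=rot(s)@np.array([b[0],b[1],1]); return np.array(s['eye']),d/np.linalg.norm(d)
def onz(s,u,v,z):
    e,d=ray(s,u,v); return e+d*(z-e[2])/d[2]
def tri(r1,r2):
    (a,d),(b,f)=r1,r2
    t=np.linalg.lstsq(np.c_[d,-f],b-a,rcond=None)[0]
    p,q=a+d*t[0],b+f*t[1]; return (p+q)/2,np.linalg.norm(p-q)
def proj(s,p):
    c=rot(s).T@(np.array(p)-s['eye']); x=c[:2]/c[2]; x=x*(1+s['k1']*(x@x)); return x[0]*s['fx']+s['cx'],x[1]*s['fy']+s['cy']
E
python3 - <<'E'
from h import *
for n in('side','top'):
    s=snap(n,n+'0.png'); print({k:v for k,v in s.items() if k!='image'})
print(robot.get_obs())
E
```

```text
pics
{'fx': 620.958926947477, 'fy': 620.958926947477, 'cx': 315.7977032221826, 'cy': 242.3634033712136, 'k1': -0.023449836157552674, 'eye': array([-0.8578116 , -0.1291958 ,  1.15064862]), 'orientation': array([-2.18057677,  0.01517729, -1.51097113])}
{'fx': 461.4096155961746, 'fy': 461.4096155961746, 'cx': 318.7398929708132, 'cy': 234.86886046005708, 'k1': -0.04386092031047647, 'eye': array([ 0.45910875, -0.02452547,  1.39308606]), 'orientation': array([-3.0893939 , -0.00907709, -1.55640119])}
{'time': 0.1, 'joint_positions': array([-1.29807333e+00,  8.78463981e-02,  1.37209014e+00, -2.68068390e-05,
        1.68359714e+00, -1.03096921e-01]), 'qvel': array([-0.00056487, -0.00110238, -0.00270338, -0.00053456, -0.00042402,
        0.00136433]), 'joint_torque': array([ 2.69806958e-03, -3.41252732e+01, -3.03301978e+01,  7.20506231e-02,
        3.03966645e-02, -9.62682589e-05]), 'tool_pos': array([ 0.20173455, -0.5111752 ,  0.22324674]), 'ee_rot': array([-3.13965919e+00, -1.73258456e-04,  3.75816760e-01]), 'wrist_force': array([-0.80068037, -0.2756994 , -0.5421443 ]), 'wrist_torque': array([ 0.00779021, -0.00984641,  0.00537256]), 'finger_force': 0.0, 'width': 0.09401376184863401}
```

View pics/side0.png

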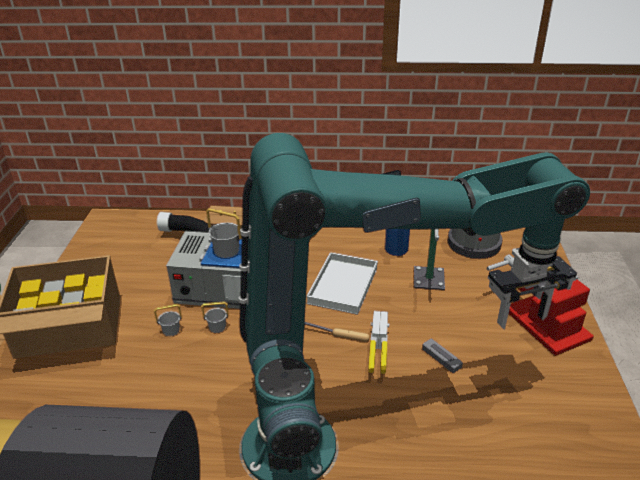

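View pics/top0.png

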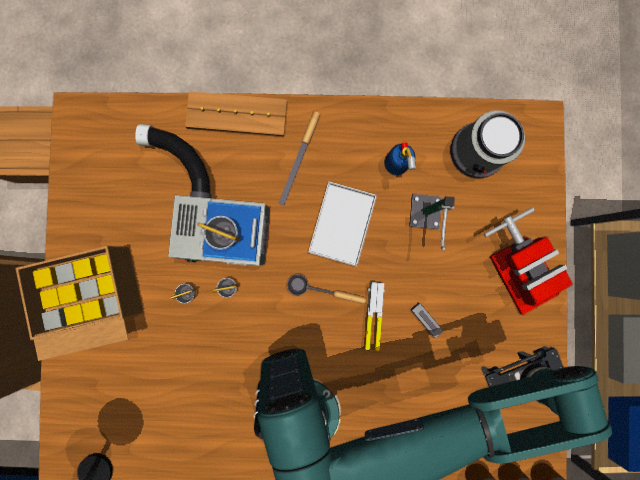

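The side view shows the extractor at (210,265) with the pail at (225,240), the post at (430,250) and the tray at (343,283). In the top view the extractor is at (220,230), the pail at (220,232), the handle bar at (254,233), the tray at (342,223) and the post and hook at (440,220). I'll zoom in.

```bash
python3 - <<'E'
import cv2,numpy as np
t=cv2.imread('pics/top0.png');s=cv2.imread('pics/side0.png')
f=lambda i,x,y,w,h:cv2.resize(i[y:y+h,x:x+w],(400,300),interpolation=cv2.INTER_CUBIC)
cv2.imwrite('pics/c1.png',np.vstack([np.hstack([f(t,165,180,120,90),f(t,400,180,80,60+0)]),np.hstack([f(s,160,195,120,90),f(s,390,215,100,75)])]))
E
```

```text
(no output)
```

View pics/c1.png

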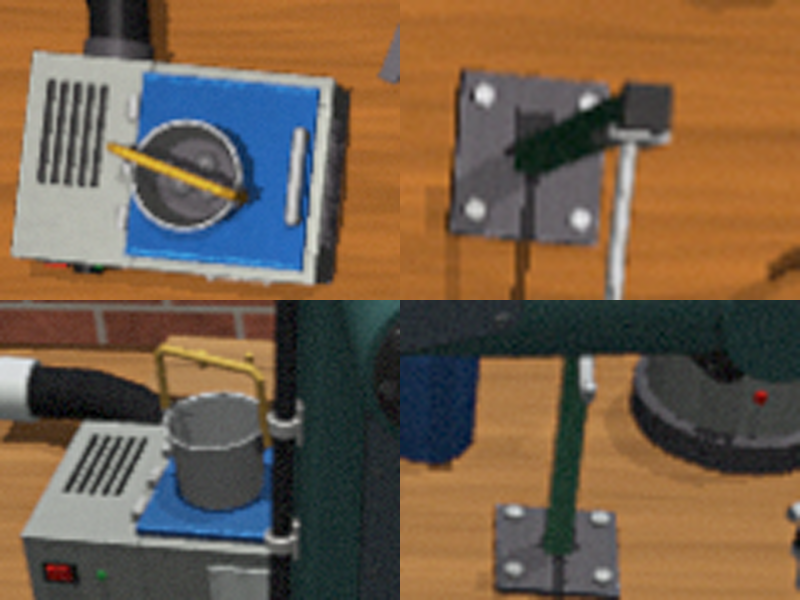

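The crops show the brass bar in top at about (198,224)–(238,238), the flap bar at (251,219)–(254,247), and the hook rod from (465,207) running towards -x. I'll extract these by masks and triangulate.

```bash
cat > m.py <<'E'
from h import *
T=dict(robot.snapshot('top'));S=robot.snapshot('side')
def mask(s,lo,hi,box):
    x,y,w,h=box; m=np.zeros((480,640),np.uint8)
    m[y:y+h,x:x+w]=cv2.inRange(cv2.cvtColor(s['image'],cv2.COLOR_BGR2HSV),lo,hi)[y:y+h,x:x+w]
    n,l,st,_=cv2.connectedComponentsWithStats(m)
    return (l==1+st[1:,4].argmax()).astype(np.uint8) if n>1 else m
def rect(m):
    p=cv2.findNonZero(m); return cv2.minAreaRect(p)
E
python3 - <<'E'
from m import *
np.set_printoptions(precision=4,suppress=True)
r=rect(mask(T,(16,120,90),(32,255,255),(190,215,55,32))); b=cv2.boxPoints(r); print('bail top',r)
b=sorted(b.tolist()); e1=np.mean(b[:2],0); e2=np.mean(b[2:],0); P=[onz(T,*e,.272) for e in(e1,e2)]; print(P,np.linalg.norm(P[1]-P[0]))
print('triang ends side manual', tri(ray(T,*e1),ray(S,207.4,209.6)),tri(ray(T,*e2),ray(S,238.6,218)))
m=mask(T,(100,120,70),(125,255,255),(195,190,80,85)); r=rect(m); print('flap',r)
c=np.array([onz(T,*q,.148) for q in cv2.boxPoints(r)]); print(c,c.mean(0),np.linalg.norm(np.diff(c,axis=0),axis=1))
r=rect(mask(T,(0,0,110),(180,90,255),(246,214,12,36))); print('fbar',r); print(onz(T,*r[0],.186), [onz(T,*q,.186) for q in cv2.boxPoints(r)])
r=rect(mask(T,(0,0,150),(180,60,255),(300,175,85,95))); print('tray',r)
c=np.array([onz(T,*q,.03) for q in cv2.boxPoints(r)]); print(c,c.mean(0),np.linalg.norm(np.diff(c,axis=0),axis=1))
r=rect(mask(T,(0,0,120),(180,70,255),(438,208,14,45))); print('hook',r); print([onz(T,*q,.22) for q in cv2.boxPoints(r)])
r=rect(mask(T,(0,0,50),(180,110,130),(405,188,36,42))); print('base',r); print([onz(T,*q,.008) for q in cv2.boxPoints(r)])
E
```

```text
bail top ((216.1724395751953, 231.0689697265625), (40.85297393798828, 3.713906764984131), 21.801410675048828)
[array([0.5412, 0.2628, 0.272 ]), array([0.5056, 0.1693, 0.272 ])] 0.10008869077015382
triang ends side manual (array([0.5414, 0.2617, 0.271 ]), np.float64(0.0026403388906916406)) (array([0.5057, 0.1699, 0.2689]), np.float64(7.493093435570238e-05))
flap ((231.20339965820312, 231.11460876464844), (53.33011245727539, 54.70484924316406), 5.440331935882568)
[[0.4631 0.279  0.148 ]
 [0.6109 0.269  0.148 ]
 [0.5992 0.1245 0.148 ]
 [0.4516 0.1354 0.148 ]] [0.5312 0.202  0.148 ] [0.1482 0.145  0.1479]
fbar ((253.21238708496094, 232.52024841308594), (4.029386520385742, 29.248607635498047), 5.44033145904541)
[0.5259 0.1371 0.186 ] [array([0.4882, 0.1452, 0.186 ]), array([0.5647, 0.1396, 0.186 ]), array([0.5638, 0.1291, 0.186 ]), array([0.4873, 0.1347, 0.186 ])]
tray ((342.103759765625, 223.38677978515625), (50.686038970947266, 74.31205749511719), 15.945395469665527)
[[ 0.4789 -0.0035  0.03  ]
 [ 0.6925 -0.061   0.03  ]
 [ 0.6531 -0.2067  0.03  ]
 [ 0.4399 -0.1479  0.03  ]] [ 0.5661 -0.1048  0.03  ] [0.2212 0.151  0.2211]
hook ((443.5609436035156, 226.4512176513672), (2.981651544570923, 37.21542739868164), 6.34019136428833)
[array([ 0.4998, -0.3448,  0.22  ]), array([ 0.595 , -0.3554,  0.22  ]), array([ 0.5943, -0.3631,  0.22  ]), array([ 0.499 , -0.3524,  0.22  ])]
base ((425.441162109375, 211.26467895507812), (29.451457977294922, 32.979496002197266), 4.39870548248291)
[array([ 0.5608, -0.3097,  0.008 ]), array([ 0.6609, -0.3171,  0.008 ]), array([ 0.6555, -0.4068,  0.008 ]), array([ 0.5553, -0.3991,  0.008 ])]
```

```bash
cat > go.py <<'E'
import sys;from h import *
o=robot.get_obs();p=np.array(o['tool_pos']);y=o['ee_rot'][2]
def units(t,yd,p=p,y=y):
    R=Ro.from_euler('xyz',[np.pi,0,y]).as_matrix(); d=R.T@(np.array(t)-p)/.025
    dy=(np.radians(yd)-y+np.pi)%(2*np.pi)-np.pi
    return np.round(np.r_[d,-np.degrees(dy)/6],2)
if __name__=='__main__':
    print('pos',p.round(4),'yaw',round(np.degrees(y),2),'w',round(o['width'],4),'F',o['wrist_force'].round(1))
    v=list(map(float,sys.argv[1:]))
    for i in range(0,len(v),4): print(units(v[i:i+3],v[i+3]))
E
python3 go.py .202 -.511 .40 21.5 .5316 .2375 .38 69.1
```

```text
pos [ 0.2018 -0.5113  0.2236] yaw 21.53 w 0.0942 F [-0.3  1.  -0.2]
[ 0.01 -0.01 -7.06  0.01]
[ 23.27 -23.02  -6.26  -7.93]
```

servo_tool:
  moves:
    - [0,0,-3,0,0]
    - [0,0,-6,0,0]
    - [4,-4,-7,-1.5,0]
    - [8,-8,-7,-3,0]
    - [23.2,-23,-6.3,-7.9,0]
    - [23.2,-23,-6.3,-7.9,0]
    - [23.2,-23,-6.3,-7.9,0]
    - [23.2,-23,-6.3,-7.9,0]
    - [23.2,-23,-6.3,-7.9,0]
    - [23.2,-23,-6.3,-7.9,0]

```text
time: 1.03
tool_pos: [0.3324, -0.2123, 0.3551]
ee_rot: [3.141, 0.0, 1.205]
wrist_force: [1.1, 0.1, -0.8]
width: 0.094
finger_force: 0.0
```

```bash
python3 go.py .5316 .2375 .38 69.1;python3 - <<'E'
from h import *
S=snap('side','side1.png');T=snap('top','top1.png')
s=S['image'];t=T['image']
f=lambda i,x,y,w,h:cv2.resize(i[y:y+h,x:x+w],(400,300),interpolation=cv2.INTER_CUBIC)
cv2.imwrite('pics/c2.png',np.vstack([np.hstack([f(s,160,195,120,90),f(s,390,195,100,75)]),np.hstack([f(t,400,190,80,60),f(s,300,240,100,75)])]))
E
```

```text
pos [ 0.3324 -0.2123  0.3551] yaw 69.04 w 0.094 F [ 1.1  0.1 -0.8]
[ 1.965e+01  1.010e+00 -1.000e+00 -1.000e-02]
```

View pics/c2.png

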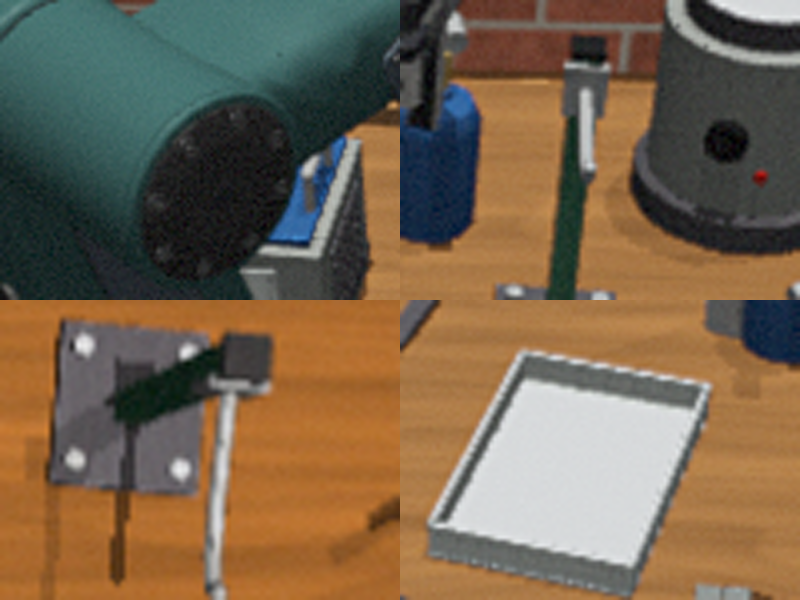

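The hook is clear now. In side it runs from (437,218) to (438,239); in top from (447,208) to (443,248). I'll intersect the two views' planes to check its height.

```bash
python3 - <<'E'
from m import *
np.set_printoptions(precision=4,suppress=True)
def rows(s,box,lo,hi):
    m=mask(s,lo,hi,box); return np.array([(np.nonzero(m[y])[0].mean(),y,m[y].sum()) for y in range(480) if m[y].any()])
a=rows(T,(438,206,14,46),(0,0,110),(180,70,255)); b=rows(S,(430,212,14,32),(0,0,130),(180,50,255))
print(a[[0,1,-6,-5,-4,-3,-2,-1]]);print(b)
def plane(s,q):
    r=[ray(s,x,y)[1] for x,y,_ in q]; return np.linalg.svd(np.array(r))[2][2]
n1=plane(T,a[4:-4]);n2=plane(S,b[3:-3]);eT=np.array(T['eye']);eS=np.array(S['eye'])
d=np.cross(n1,n2);d/=d[0];
for x in(.50,.525,.55,.575): print(x,np.linalg.solve(np.array([n1,n2,[1,0,0]]),[n1@eT,n2@eS,x]))
print('tip z.237',onz(T,*a[-1,:2],.237),'z.22',onz(T,*a[-1,:2],.22),'fit',onz(T,447,208,.22))
# post base bolts
for q in((416.8,188+11),(437.6,200.4),(415,221.7),(436,223.6)): print(onz(T,*q,.01))
for z in(.254,): print('post top',onz(T,449.3,201,z))
E
```

```text
[[445.5 206.    8. ]
 [447.  207.    9. ]
 [442.  244.    3. ]
 [442.  245.    3. ]
 [442.5 246.    2. ]
 [443.5 247.    2. ]
 [443.  248.    3. ]
 [443.  249.    3. ]]
[[435.5 217.    2. ]
 [436.  218.    3. ]
 [436.  219.    3. ]
 [436.  220.    3. ]
 [436.  221.    3. ]
 [436.  222.    3. ]
 [436.  223.    3. ]
 [436.  224.    3. ]
 [436.  225.    3. ]
 [436.  226.    3. ]
 [436.  227.    3. ]
 [436.5 228.    4. ]
 [436.  229.    3. ]
 [436.  230.    3. ]
 [436.  231.    3. ]
 [436.  232.    3. ]
 [436.  233.    3. ]
 [436.  234.    3. ]
 [436.5 235.    4. ]
 [436.5 236.    4. ]
 [437.5 237.    2. ]]
0.5 [ 0.5    -0.3511  0.2128]
0.525 [ 0.525  -0.3535  0.2125]
0.55 [ 0.55   -0.356   0.2122]
0.575 [ 0.575  -0.3584  0.212 ]
tip z.237 [ 0.4887 -0.3477  0.237 ] z.22 [ 0.4891 -0.3525  0.22  ] fit [ 0.5946 -0.3628  0.22  ]
[ 0.6447 -0.3313  0.01  ]
[ 0.6415 -0.3947  0.01  ]
[ 0.5757 -0.3259  0.01  ]
[ 0.5709 -0.3898  0.01  ]
post top [ 0.6083 -0.3589  0.254 ]
```

Post axis at (.608,-.360), hook seat about (.525,-.352), rod height consistent with 220 mm. Now going over the bail.

servo_tool:
  moves:
    - [19.6,1,-1,0,0]
    - [19.6,1,-1,0,0]
    - [19.6,1,-1,0,0]
    - [19.6,1,-1,0,0]
    - [19.6,1,-1,0,0]
    - [19.6,1,-1,0,0]
    - [19.6,1,-1,0,0]
    - [19.6,1,-1,0,0]
    - [19.6,1,-1,0,0]
    - [19.6,1,-1,0,0]

```text
time: 2.07
tool_pos: [0.5031, 0.1657, 0.3754]
ee_rot: [-3.141, 0.001, 1.199]
wrist_force: [0.5, -0.5, 0.2]
width: 0.0941
finger_force: 0.0
```

servo_tool:
  moves:
    - [8,0.4,0,0,0.4]
    - [8,0.4,0,0,0.4]
    - [8,0.4,0,0,0.4]
    - [8,0.4,0,0,0.4]

```text
time: 2.4
tool_pos: [0.5715, 0.3177, 0.3748]
ee_rot: [-3.141, 0.002, 1.199]
wrist_force: [1.1, -1.4, 0.9]
width: 0.071
finger_force: 0.0
```

```bash
python3 go.py .5316 .2375 .30 69.1 .5316 .2375 .271 69.1
```

```text
pos [0.5715 0.3177 0.3748] yaw 68.7 w 0.071 F [ 1.1 -1.4  0.9]
[-3.57 -0.32  2.99 -0.07]
[-3.57 -0.32  4.15 -0.07]
```

servo_tool:
  moves:
    - [-3.5,-0.3,0,0,0.4]
    - [-3.5,-0.3,0,0,0.4]
    - [-3.5,-0.3,1,0,0.4]
    - [-3.5,-0.3,1,0,0.4]
    - [-3.5,-0.3,1,0,0.4]
    - [-3.5,-0.3,1,0,0.4]

```text
time: 2.9
tool_pos: [0.5315, 0.2384, 0.3517]
ee_rot: [3.141, -0.0, 1.201]
wrist_force: [0.1, -0.1, 1.0]
width: 0.0564
finger_force: 0.0
```

```bash
python3 go.py .5316 .2375 .271 69.1; python3 -c "
from h import *
print(robot.get_obs()['qvel'].round(3));snap('top','top2.png');S=snap('side')
f=lambda i,x,y,w,h:cv2.resize(i[y:y+h,x:x+w],(400,300),interpolation=cv2.INTER_CUBIC)
t=cv2.imread('pics/top2.png');cv2.imwrite('pics/c3.png',np.hstack([f(t,165,180,120,90),f(S['image'],160,185,140,105)]))"
```

```text
pos [0.5315 0.2384 0.3517] yaw 68.82 w 0.0564 F [ 0.1 -0.1  1. ]
[-0.03  0.02  3.23 -0.05]
[ 0.018 -0.015 -0.028  0.     0.     0.   ]
```

View pics/c3.png

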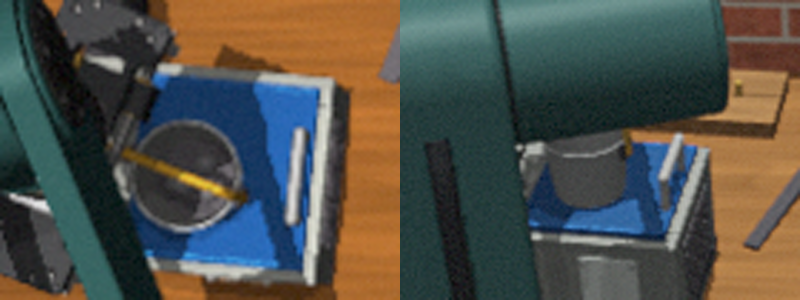

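The picture shows the fingers straddling the bail at its upper-left part, with the pail undisturbed and the flap bar visible in both views. Descending and gripping.

servo_tool:
  moves:
    - [0,0,1,0,0.4]
    - [0,0,2,0,0.4]
    - [0,0,3,0,0.4]
    - [0,0,3.25,0,0.4]
    - [0,0,3.25,0,0.4]
    - [0,0,3.25,0,1]
    - [0,0,3.25,0,1]
    - [0,0,3.25,0,1]
    - [0,0,3.25,0,1]
    - [0,0,3.25,0,1]

```text
time: 3.83
tool_pos: [0.531, 0.2395, 0.2712]
ee_rot: [3.14, -0.001, 1.203]
wrist_force: [-0.4, -0.2, 0.5]
width: 0.0266
finger_force: 0.0
```

servo_tool:
  moves:
    - [0,0,0,0,1]
    - [0,0,0,0,1]
    - [0,0,0,0,1]
    - [0,0,-0.3,0,1]
    - [0,0,-0.6,0,1]
    - [0,0,-1,0,1]
    - [0,0,-1.5,0,1]
    - [0,0,-2,0,1]
    - [0,0,-2,0,1]
    - [0,0,-2,0,1]

```text
time: 4.67
tool_pos: [0.531, 0.2395, 0.3214]
ee_rot: [3.139, -0.002, 1.203]
wrist_force: [-0.9, 0.1, -2.2]
width: 0.0068
finger_force: 30.0
```

```bash
python3 go.py .49 .0 .38 84.7; python3 - <<'E'
from m import *
np.set_printoptions(precision=4,suppress=True)
r=rect(mask(T,(16,120,90),(32,255,255),(170,195,85,60))); b=sorted(cv2.boxPoints(r).tolist());print(r)
print([onz(T,*np.mean(b[i:i+2],0),.32) for i in(0,2)])
cv2.imwrite('pics/side3.png',S['image']);cv2.imwrite('pics/top3.png',T['image'])
m=mask(S,(16,110,70),(32,255,255),(190,180,80,50));print(m.sum(),cv2.boundingRect(m))
E
```

```text
pos [0.531  0.2395 0.3214] yaw 68.94 w 0.0068 F [-0.9  0.1 -2.2]
[-9.53  1.91 -2.34 -2.63]
((217.29312133789062, 233.51722717285156), (26.925825119018555, 3.713906764984131), 21.801406860351562)
[array([0.5262, 0.2324, 0.32  ]), array([0.5037, 0.1734, 0.32  ])]
2 (268, 226, 2, 1)
```

```bash
python3 go.py .4427 -.3195 .365 84.6
```

```text
pos [0.5305 0.2393 0.3194] yaw 68.93 w 0.0072 F [-0.9 -0.6 -2.3]
[-22.12   4.76  -1.82  -2.61]
```

servo_tool:
  moves:
    - [0,0,-0.6,0,1]
    - [0,0,-1.2,0,1]
    - [0,0,-1.8,0,1]
    - [-0.5,0.1,-1.8,0,1]
    - [-1.2,0.3,-1.8,-0.1,1]
    - [-2.2,0.5,-1.8,-0.3,1]
    - [-3.4,0.7,-1.8,-0.4,1]
    - [-4.6,1,-1.8,-0.5,1]
    - [-5.8,1.2,-1.8,-0.7,1]
    - [-7,1.5,-1.8,-0.8,1]

```text
time: 5.6
tool_pos: [0.5012, 0.0607, 0.3633]
ee_rot: [-3.139, 0.001, 1.288]
wrist_force: [0.3, 0.1, -1.4]
width: 0.0072
finger_force: 30.0
```

servo_tool:
  moves:
    - [-1.2,0.2,0,-0.2,1]
    - [-2.4,0.3,0,-0.3,1]
    - [-3.6,0.4,0,-0.5,1]
    - [-4.8,0.6,0,-0.7,1]
    - [-6,0.7,0,-0.8,1]
    - [-7.2,0.8,0,-1,1]
    - [-8.4,0.9,0,-1.1,1]
    - [-9.4,1,0,-1.3,1]
    - [-10.2,1.1,0,-1.4,1]
    - [-10.6,1.2,0,-1.4,1]

```text
time: 6.43
tool_pos: [0.4555, -0.2028, 0.3631]
ee_rot: [-3.139, 0.0, 1.43]
wrist_force: [-0.1, -0.5, -2.5]
width: 0.0068
finger_force: 30.0
```

```bash
python3 go.py .4427 -.3195 .365 84.6 .4427 -.3195 .253 84.6;  python3 - <<'E'
from m import *
cv2.imwrite('pics/side4.png',S['image'])
print([proj(S,p) for p in robot.get_obs()['tool_pos'][None]])
E
```

```text
pos [ 0.4555 -0.2028  0.3631] yaw 81.92 w 0.0068 F [-0.1 -0.5 -2.5]
[-4.69  0.15 -0.07 -0.45]
[-4.69  0.15  4.41 -0.45]
[(np.float64(382.2197666869404), np.float64(199.3904396587631))]
```

servo_tool:
  moves:
    - [-0.7,0,0,-0.1,1]
    - [-1.5,0,0,-0.2,1]
    - [-2.4,0.1,0,-0.3,1]
    - [-3.3,0.1,0,-0.4,1]
    - [-4.2,0.1,0,-0.5,1]
    - [-4.6,0.1,0.4,-0.5,1]
    - [-4.7,0.1,1,-0.5,1]
    - [-4.7,0.1,1.5,-0.5,1]
    - [-4.7,0.1,1.5,-0.5,1]
    - [-4.7,0.1,1.5,-0.5,1]

```text
time: 7.37
tool_pos: [0.4436, -0.3155, 0.326]
ee_rot: [-3.139, -0.002, 1.487]
wrist_force: [-0.1, -0.4, -1.8]
width: 0.007
finger_force: 30.0
```

```bash
python3 go.py .4427 -.3195 .253 84.6;  python3 - <<'E'
from m import *
np.set_printoptions(precision=4,suppress=True)
x,y=map(int,proj(S,robot.get_obs()['tool_pos']));print(x,y)
i=S['image'][max(0,y-50):y+70,x-80:x+80]
j=T['image'];u,v=map(int,proj(T,robot.get_obs()['tool_pos']));print(u,v);j=j[v-45:v+45,u-60:u+60]
cv2.imwrite('pics/c4.png',np.hstack([cv2.resize(i,(400,300)),cv2.resize(j,(400,300))]))
for s,b in((S,(x-80,y-50,160,120)),(T,(u-60,v-45,120,90))):
    m=mask(s,(16,110,70),(32,255,255),b); print(m.sum(),rect(m),cv2.boundingRect(m))
E
```

```text
pos [ 0.4436 -0.3155  0.326 ] yaw 85.2 w 0.007 F [-0.1 -0.4 -1.8]
[-0.16 -0.02  2.92  0.1 ]
428 215
440 267
141 ((449.25006103515625, 220.2500457763672), (31.819805145263672, 15.55634880065918), 45.0) (433, 214, 26, 24)
34 ((432.6077575683594, 267.13848876953125), (11.163125038146973, 2.8527989387512207), 7.125016689300537) (427, 266, 12, 4)
```

View pics/c4.png

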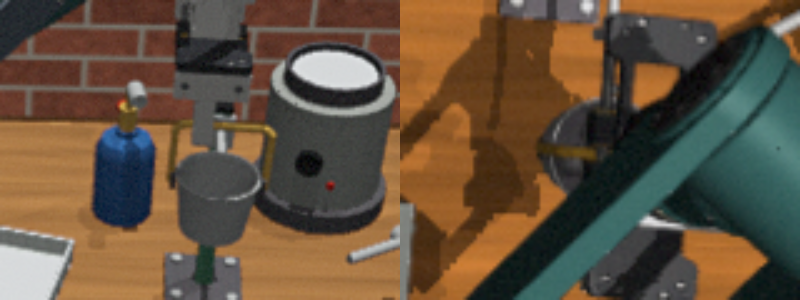

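The pail hangs from the fingers slightly askew. In side the bail runs from (418,214) to (456,219), the TCP at (428,215). I'll quantify the tilt.

```bash
python3 - <<'E'
from h import *
o=robot.get_obs();p=o['tool_pos'];y=o['ee_rot'][2];n=np.array([np.sin(y),-np.cos(y),0]);x=np.array([np.cos(y),np.sin(y),0])
S=snap('side')
for q in((418,214),(428,214.8),(444,217),(456,219),(418,235.5),(453,241)):
    e,d=ray(S,*q); P=e+d*(n@(p-e))/(n@d); print(q,(x@(P-p)*1000).round(1),((P-p)[2]*1000).round(1))
E
```

```text
(418, 214) 25.6 1.4
(428, 214.8) 1.2 0.9
(444, 217) -37.9 -2.5
(456, 219) -67.3 -6.0
(418, 235.5) 20.6 -62.3
(453, 241) -67.2 -71.7
```

```bash
python3 go.py .4425 -.3212 .255 84.7 .5271 -.3291 .255 84.7
```

```text
pos [ 0.4441 -0.3164  0.3286] yaw 85.19 w 0.007 F [ 0.4  0.2 -1.6]
[-0.2  -0.05  2.94  0.08]
[-0.23  3.35  2.94  0.08]
```

servo_tool:
  moves:
    - [-0.1,0,0.5,0,1]
    - [-0.2,0,1.2,0,1]
    - [-0.2,0,2,0,1]
    - [-0.2,0,2.6,0,1]
    - [-0.2,0,2.9,0,1]
    - [-0.2,0,2.9,0.1,1]
    - [-0.2,0.4,2.9,0.1,1]
    - [-0.2,0.9,2.9,0.1,1]
    - [-0.2,1.3,2.9,0.1,1]
    - [-0.2,1.3,2.9,0.1,1]

```text
time: 8.35
tool_pos: [0.478, -0.325, 0.256]
ee_rot: [3.139, 0.001, 1.477]
wrist_force: [0.4, -0.3, -2.3]
width: 0.007
finger_force: 30.0
```

servo_tool:
  moves:
    - [0,0.4,0,0,1]
    - [0,0.9,0,0,1]
    - [0,1.4,0,0,1]
    - [0,1.8,0,0,1]
    - [0,2.05,0,0,1]
    - [0,2.05,0,0,1]
    - [0,2.05,0,0,1]

```text
time: 8.93
tool_pos: [0.5267, -0.3296, 0.2548]
ee_rot: [-3.141, -0.0, 1.476]
wrist_force: [-0.2, 0.6, -3.2]
width: 0.007
finger_force: 30.0
```

```bash
python3 go.py .5271 -.3291 .255 84.7 .5271 -.3291 .222 84.7; python3 - <<'E'
from m import *
x,y=map(int,proj(S,robot.get_obs()['tool_pos']));print(x,y)
u,v=map(int,proj(T,robot.get_obs()['tool_pos']));print(u,v)
cv2.imwrite('pics/c5.png',np.hstack([cv2.resize(S['image'][y-30:y+60,x-50:x+70],(400,300)),cv2.resize(T['image'][v-45:v+45,u-60:u+60],(400,300))]))
E
```

```text
pos [ 0.5267 -0.3296  0.2548] yaw 84.54 w 0.007 F [-0.2  0.6 -3.2]
[ 0.02  0.02 -0.01 -0.03]
[ 0.02  0.02  1.31 -0.03]
428 221
437 233
```

View pics/c5.png

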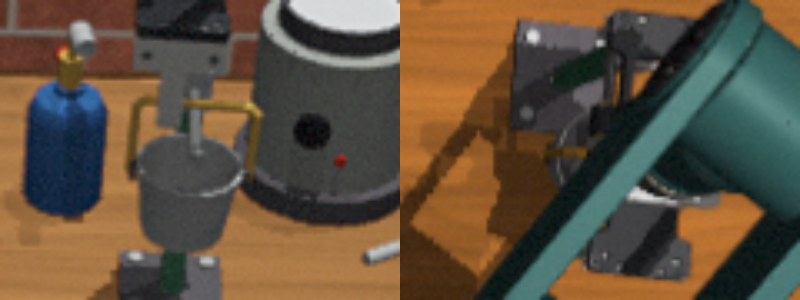

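The hook rod (x 195 in the crop) passes through the bail, centred (bail spans 135–258). Lowering gently.

servo_tool:
  moves:
    - [0,0,0.3,0,1]
    - [0,0,0.6,0,1]
    - [0,0,0.9,0,1]
    - [0,0,1.0,0,1]
    - [0,0,1.1,0,1]
    - [0,0,1.2,0,1]
    - [0,0,1.2,0,1]

```text
time: 9.62
tool_pos: [0.5264, -0.3295, 0.2243]
ee_rot: [-3.141, -0.0, 1.475]
wrist_force: [0.1, 0.4, -1.3]
width: 0.007
finger_force: 30.0
```

servo_tool:
  moves:
    - [0,0,0.08,0,1]
    - [0,0,0.16,0,1]
    - [0,0,0.24,0,1]
    - [0,0,0.24,0,1]

```text
time: 9.95
tool_pos: [0.527, -0.3297, 0.2204]
ee_rot: [3.14, 0.001, 1.476]
wrist_force: [-1.0, 1.1, 3.0]
width: 0.0069
finger_force: 30.0
```

servo_tool:
  moves:
    - [0,0,-0.06,0,1]
    - [0,0,-0.06,0,0.88]
    - [0,0,-0.06,0,0.8]
    - [0,0,-0.06,0,0.7]
    - [0,0,-0.06,0,0.6]
    - [0,0,-0.06,0,0.6]
    - [0,0,-0.06,0,0.6]
    - [0,0,-0.06,0,0.6]

```text
time: 10.62
tool_pos: [0.5266, -0.3296, 0.2204]
ee_rot: [-3.141, 0.0, 1.475]
wrist_force: [0.4, 0.5, 0.0]
width: 0.0374
finger_force: 0.0
```

servo_tool:
  moves:
    - [0,0,-0.3,0,0.6]
    - [0,0,-0.8,0,0.6]
    - [0,0,-1.5,0,0.6]
    - [0,0,-2.5,0,0.6]
    - [0,0,-3.5,0,0.6]
    - [0,0,-4.5,0,0.6]
    - [0,0,-5,0,0.6]

```text
time: 11.2
tool_pos: [0.527, -0.3299, 0.3513]
ee_rot: [3.135, 0.004, 1.475]
wrist_force: [0.1, -0.6, -0.1]
width: 0.0377
finger_force: 0.0
```

```bash
python3 - <<'E'
from m import *
np.set_printoptions(precision=4,suppress=True)
print(robot.get_obs()['tool_pos'],robot.get_obs()['width'])
print('bail side',rect(mask(S,(16,110,70),(32,255,255),(410,205,60,45))))
cv2.imwrite('pics/side5.png',S['image']);cv2.imwrite('pics/top5.png',T['image'])
A=cv2.resize(S['image'][195:285,400:520],(400,300));B=cv2.resize(S['image'][190:280,180:300],(400,300))
C=cv2.resize(T['image'][185:275,165:285],(400,300));D=cv2.resize(T['image'][190:280,390:510],(400,300))
cv2.imwrite('pics/c6.png',np.vstack([np.hstack([A,B]),np.hstack([C,D])]))
E
```

```text
[ 0.5273 -0.3301  0.351 ] 0.03770925953271866
bail side ((432.5, 237.5), (45.0, 23.0), -0.0)
```

View pics/c6.png

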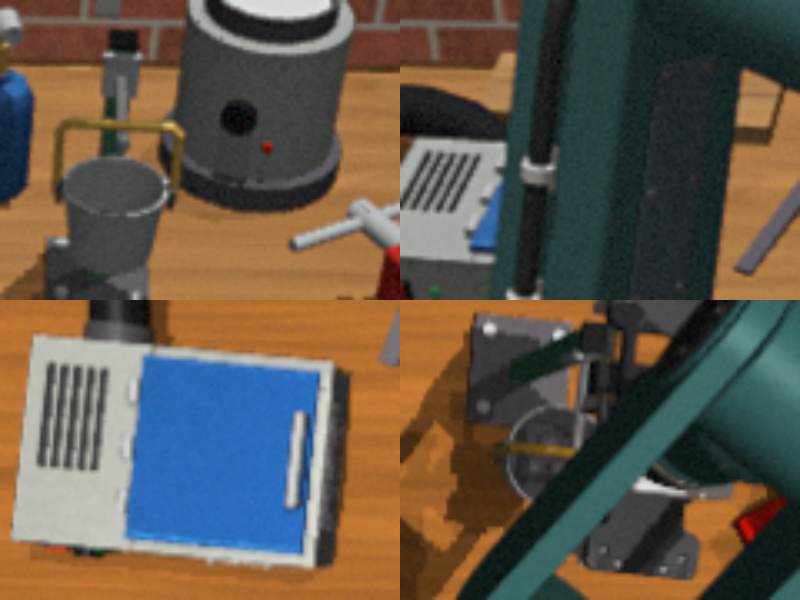

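The pail hangs level on the hook, released (bail at side (418–455,232)). The flap in top is now unobstructed, bar from (256,217) to (252,245). Measuring flap and bar.

```bash
python3 - <<'E'
from m import *
np.set_printoptions(precision=4,suppress=True)
m=mask(T,(100,120,70),(125,255,255),(195,185,80,90)); r=rect(m); print('flap',r)
c=np.array([onz(T,*q,.148) for q in cv2.boxPoints(r)]); print(c,c.mean(0),np.linalg.norm(np.diff(c,axis=0),axis=1))
m=mask(T,(0,0,120),(180,90,255),(246,212,14,40));r=rect(m); M=cv2.moments(m,True); ct=(M['m10']/M['m00'],M['m01']/M['m00']); print('fbar',r,ct,onz(T,*ct,.188))
I=cv2.imread('pics/side3.png');S2=dict(S,image=I)
m=mask(S2,(0,0,140),(180,60,255),(245,222,22,36)); r=rect(m);M=cv2.moments(m,True); cs=(M['m10']/M['m00'],M['m01']/M['m00']);print('side',r,cs,m.sum(),tri(ray(T,*ct),ray(S,*cs)))
ys,xs=np.nonzero(m);print([(y,xs[ys==y].min(),xs[ys==y].max()) for y in sorted(set(ys))])
for w in((.5259,.135,.183),(.5259,.135,.188)): print(proj(S,w))
# body outline: light grey + blue region corners for extractor at z .14
m=mask(T,(0,0,90),(180,60,255),(165,185,100,95)); r=rect(m); print('ext',r,[onz(T,*q,.14) for q in cv2.boxPoints(r)])
E
```

```text
flap ((231.20114135742188, 231.13821411132812), (53.33011245727539, 54.65744400024414), 5.440331935882568)
[[0.4631 0.279  0.148 ]
 [0.6108 0.269  0.148 ]
 [0.5991 0.1245 0.148 ]
 [0.4516 0.1354 0.148 ]] [0.5311 0.202  0.148 ] [0.148  0.145  0.1478]
fbar ((252.89024353027344, 232.48780822753906), (3.423377752304077, 29.264358520507812), 6.34019136428833) (252.9090909090909, 232.5252525252525) [0.5258 0.1377 0.188 ]
side ((262.0000305175781, 247.00001525878906), (3.1622776985168457, 22.13594627380371), 18.434946060180664) (261.986301369863, 247.17808219178082) 73 (array([0.5282, 0.1296, 0.1607]), np.float64(0.023421451156443954))
[(np.int64(236), np.int64(264), np.int64(264)), (np.int64(237), np.int64(264), np.int64(266)), (np.int64(238), np.int64(264), np.int64(266)), (np.int64(239), np.int64(264), np.int64(266)), (np.int64(240), np.int64(263), np.int64(266)), (np.int64(241), np.int64(263), np.int64(265)), (np.int64(242), np.int64(263), np.int64(265)), (np.int64(243), np.int64(262), np.int64(265)), (np.int64(244), np.int64(262), np.int64(264)), (np.int64(245), np.int64(262), np.int64
[... 239 characters left out ...]
)), (np.int64(251), np.int64(259), np.int64(262)), (np.int64(252), np.int64(259), np.int64(262)), (np.int64(253), np.int64(259), np.int64(261)), (np.int64(254), np.int64(258), np.int64(261)), (np.int64(255), np.int64(258), np.int64(261)), (np.int64(256), np.int64(258), np.int64(260)), (np.int64(257), np.int64(257), np.int64(260))]
(np.float64(255.10520812612322), np.float64(240.66637576044792))
(np.float64(254.97521624088654), np.float64(239.16512073839255))
ext ((217.40823364257812, 227.86257934570312), (92.73204803466797, 67.8511734008789), 6.072456359863281) [array([0.4592, 0.3746, 0.14  ]), array([0.6441, 0.3608, 0.14  ]), array([0.6206, 0.1074, 0.14  ]), array([0.4366, 0.1231, 0.14  ])]
```

```bash
python3 go.py .526 .135 .28 175.5
```

```text
pos [ 0.5267 -0.3297  0.3461] yaw 84.53 w 0.0376 F [-0.6  0.2  0.7]
[ 18.5   -1.8    2.64 -15.16]
```

servo_tool:
  moves:
    - [0.7,0,0,-0.7,0.6]
    - [1.7,-0.2,0,-1.6,0.6]
    - [3,-0.3,0,-2.6,0.6]
    - [4.4,-0.4,0,-3.7,0.6]
    - [5.8,-0.6,0,-4.8,0.6]
    - [7.2,-0.7,0,-5.9,0.6]
    - [8.6,-0.8,0,-7,0.6]
    - [10,-1,0,-8.1,0.6]
    - [11.4,-1.1,0,-9.2,0.6]
    - [12.8,-1.2,0,-10.3,0.6]

```text
time: 12.23
tool_pos: [0.5263, -0.0065, 0.3436]
ee_rot: [-3.14, -0.003, 2.559]
wrist_force: [0.6, 0.0, 0.4]
width: 0.0374
finger_force: 0.0
```

```bash
python3 go.py .526 .135 .28 175.5
```

```text
pos [ 0.5263 -0.0065  0.3436] yaw 146.65 w 0.0374 F [0.6 0.  0.4]
[ 3.12  4.72  2.55 -4.81]
```

servo_tool:
  moves:
    - [0.8,1.2,0.2,-1.1,0.6]
    - [1.6,2.4,0.8,-2.2,0.6]
    - [2.3,3.5,1.5,-3.3,0.6]
    - [2.9,4.3,2.2,-4.3,0.6]
    - [3.1,4.6,2.5,-4.7,0.6]
    - [3.1,4.6,2.5,-4.7,0.6]
    - [3.1,4.6,2.5,-4.7,0.6]
    - [3.1,4.6,2.5,-4.7,0.6]

```text
time: 12.9
tool_pos: [0.5265, 0.1297, 0.2829]
ee_rot: [-3.141, -0.0, 3.044]
wrist_force: [-0.3, 0.3, -0.2]
width: 0.0376
finger_force: 0.0
```

```bash
python3 go.py .526 .135 .183 175.5; python3 - <<'E'
from m import *
cv2.imwrite('pics/top6.png',T['image'])
E
```

```text
pos [0.5265 0.1297 0.2829] yaw 174.43 w 0.0376 F [-0.3  0.3 -0.2]
[ 0.04  0.21  4.   -0.18]
```

servo_tool:
  moves:
    - [0,0.2,0.7,-0.2,0.6]
    - [0,0.2,1.6,-0.2,0.6]
    - [0,0.2,2.6,-0.2,0.6]
    - [0,0.2,3.5,-0.2,0.6]
    - [0,0.2,4,-0.2,0.6]
    - [0,0.2,4,-0.2,0.6]
    - [0,0.2,4,-0.2,0.9]
    - [0,0.2,4,-0.2,0.9]
    - [0,0.2,4,-0.2,0.9]
    - [0,0.2,4,-0.2,0.9]

```text
time: 13.83
tool_pos: [0.5279, 0.1355, 0.1849]
ee_rot: [3.141, 0.003, 3.067]
wrist_force: [0.5, 0.4, 0.3]
width: 0.0146
finger_force: 0.0
```

servo_tool:
  moves:
    - [0,0,0,0,1]
    - [0,0,0,0,1]
    - [0,0,0,0,1]
    - [0,0,0,0,1]

```text
time: 14.17
tool_pos: [0.528, 0.1372, 0.1847]
ee_rot: [3.138, 0.004, 3.068]
wrist_force: [1.8, 5.4, 3.6]
width: 0.0089
finger_force: 30.0
```

servo_tool:
  moves:
    - [0,0.15,-0.5,0,1]
    - [0,0.35,-0.95,0,1]
    - [0,0.6,-1.4,0,1]
    - [0,0.9,-1.85,0,1]
    - [0,1.2,-2.25,0,1]
    - [0,1.55,-2.65,0,1]
    - [0,1.9,-3,0,1]
    - [0,2.35,-3.3,0,1]
    - [0,2.75,-3.55,0,1]
    - [0,3.2,-3.8,0,1]

```text
time: 15.0
tool_pos: [0.5337, 0.2117, 0.2802]
ee_rot: [-3.134, 0.003, 3.063]
wrist_force: [1.2, -9.2, 5.2]
width: 0.0091
finger_force: 30.0
```

servo_tool:
  moves:
    - [0,0.5,-0.2,0,1]
    - [0,1,-0.35,0,1]
    - [0,1.5,-0.45,0,1]
    - [0,2,-0.5,0,1]
    - [0,2.5,-0.55,0,1]
    - [0,3,-0.5,0,1]
    - [0,3.5,-0.45,0,1]
    - [0,4,-0.3,0,1]
    - [0,4.55,-0.15,0,1]
    - [0,4.8,-0.05,0,1]

```text
time: 15.83
tool_pos: [0.5434, 0.3357, 0.2826]
ee_rot: [3.14, 0.007, 3.067]
wrist_force: [2.9, -1.6, 7.8]
width: 0.009
finger_force: 30.0
```

servo_tool:
  moves:
    - [0,0,0,0,1]
    - [0,0,0,0,1]
    - [0,0,0,0,1]

```text
time: 16.08
tool_pos: [0.5435, 0.3365, 0.2821]
ee_rot: [3.137, 0.007, 3.068]
wrist_force: [4.0, 2.7, 4.3]
width: 0.0091
finger_force: 30.0
```

servo_tool:
  moves:
    - [0,0,0,0,0.85]
    - [0,0,0,0,0.76]
    - [0,0,0,0,0.76]
    - [0,0,0,0,0.76]
    - [0,0,-0.5,0,0.76]
    - [0,0,-1.2,0,0.76]
    - [0,0,-2,0,0.76]
    - [0,0,-3,0,0.76]
    - [0,0,-3,0,0.76]

```text
time: 16.83
tool_pos: [0.5425, 0.3351, 0.3597]
ee_rot: [3.138, 0.007, 3.067]
wrist_force: [0.3, 0.1, 0.7]
width: 0.0227
finger_force: 0.0
```

```bash
python3 go.py .535 .12 .36 85.5; python3 - <<'E'
from m import *
cv2.imwrite('pics/top7.png',T['image'])
h=mask(T,(5,170,120),(16,255,255),(200,205,60,50)); print('orange',h.sum(),cv2.boundingRect(h),rect(h))
cv2.imwrite('pics/c7.png',np.hstack([cv2.resize(T['image'][165:285,150:310],(400,300)),cv2.resize(S['image'][165:285,150:310],(400,300))]))
E
```

```text
pos [0.5425 0.3351 0.3597] yaw 175.72 w 0.0227 F [0.3 0.1 0.7]
[-3.400e-01 -8.600e+00 -1.000e-02  1.504e+01]
orange 2 (233, 233, 1, 2) ((233.0, 233.5), (1.0, 0.0), -90.0)
```

View pics/c7.png

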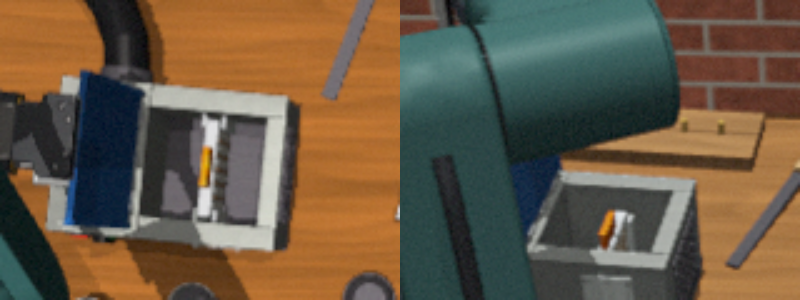

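The flap stands open (dark blue, crop (105,150)), the tab shows at top (232,231) and side (232,257). Measuring the tab in both.

```bash
python3 - <<'E'
from m import *
np.set_printoptions(precision=4,suppress=True)
print(cv2.cvtColor(T['image'],cv2.COLOR_BGR2HSV)[231,230:235].tolist())
out=[]
for n,s,b in(('T',T,(226,218,13,28)),('S',S,(226,246,16,22))):
    m=mask(s,(8,190,130),(28,255,255),b); M=cv2.moments(m,True);c=(M['m10']/M['m00'],M['m01']/M['m00']);out.append(c);print(n,m.sum(),c,rect(m),cv2.boundingRect(m))
r=rect(mask(T,(8,190,130),(28,255,255),(226,218,13,28)))
print([onz(T,*q,.132) for q in cv2.boxPoints(r)],onz(T,*out[0],.132))
print('tri',tri(ray(T,*out[0]),ray(S,*out[1])))
hg=np.array([.539,.2786]);uy=np.array([.0785,.9969]); print('expected',hg-.075*uy, [proj(S,(*(hg-.075*uy),z)) for z in(.132,.108)],proj(T,(*(hg-.075*uy),.132)))
E
```

```text
[[18, 165, 195], [21, 236, 228], [23, 255, 226], [22, 252, 158], [11, 60, 123]]
T 42 (231.6904761904762, 231.26190476190476) ((231.79208374023438, 231.07920837402344), (2.786104202270508, 14.129528045654297), 5.710593223571777) (230, 224, 4, 15)
S 25 (232.36, 254.28) ((232.51724243164062, 254.20687866210938), (2.5997347831726074, 8.913375854492188), 21.801406860351562) (230, 250, 5, 9)
[array([0.513 , 0.2084, 0.132 ]), array([0.5516, 0.2055, 0.132 ]), array([0.551 , 0.1979, 0.132 ]), array([0.5124, 0.2008, 0.132 ])] [0.5315 0.2034 0.132 ]
tri (array([0.5316, 0.2037, 0.1308]), np.float64(0.0001654269541541324))
expected [0.5331 0.2038] [(np.float64(232.40307138350937), np.float64(253.60852877091955)), (np.float64(233.18585847092865), np.float64(260.48285265794266))] (np.float64(231.55283402499148), np.float64(230.67177293751786))
```

```bash
python3 go.py .532 .2036 .36 85.5
```

```text
pos [0.5416 0.3347 0.3523] yaw 175.73 w 0.0227 F [-0.1  0.7 -0.2]
[-1.000e-02 -5.260e+00 -3.100e-01  1.504e+01]
```

servo_tool:
  moves:
    - [0,-0.5,0,0.7,0.76]
    - [0,-1.2,0,1.7,0.76]
    - [0,-2.1,0,2.8,0.6]
    - [0,-3.1,0,3.9,0.32]
    - [0,-4.1,0,5,0.32]
    - [0,-4.9,0,6.1,0.32]
    - [0,-5.2,0,7.2,0.32]
    - [0,-5.2,0,8.3,0.32]
    - [0,-5.2,0,9.4,0.32]
    - [0,-5.2,0,10.5,0.32]

```text
time: 17.87
tool_pos: [0.5316, 0.2047, 0.3519]
ee_rot: [-3.138, -0.0, 1.961]
wrist_force: [1.0, 0.4, -0.1]
width: 0.0636
finger_force: 0.0
```

servo_tool:
  moves:
    - [0,0,0,1.1,0.32]
    - [0,0,0,2.2,0.32]
    - [0,0,0,3.3,0.32]
    - [0,0,0,4.3,0.32]
    - [0,0,0,4.5,0.32]
    - [0,0,0,4.5,0.32]
    - [0,0,0,4.5,0.32]

```text
time: 18.45
tool_pos: [0.5319, 0.2052, 0.353]
ee_rot: [-3.14, 0.001, 1.498]
wrist_force: [-0.1, -0.4, -0.2]
width: 0.064
finger_force: 0.0
```

```bash
python3 go.py .532 .2036 .1315 85.5
```

```text
pos [0.5319 0.2052 0.353 ] yaw 85.85 w 0.064 F [-0.1 -0.4 -0.2]
[-0.06  0.01  8.86  0.06]
```

servo_tool:
  moves:
    - [-0.06,0,0.6,0.06,0.32]
    - [-0.06,0,1.6,0.06,0.32]
    - [-0.06,0,2.6,0.06,0.32]
    - [-0.06,0,3.6,0.06,0.32]
    - [-0.06,0,4.6,0.06,0.32]
    - [-0.06,0,5.6,0.06,0.32]
    - [-0.06,0,6.4,0.06,0.32]
    - [-0.06,0,7,0.06,0.32]
    - [-0.06,0,7,0.06,0.32]

```text
time: 19.2
tool_pos: [0.5296, 0.2031, 0.1743]
ee_rot: [-3.133, 0.003, 1.492]
wrist_force: [-1.0, 0.0, -0.2]
width: 0.0642
finger_force: 0.0
```

```bash
python3 go.py .532 .2036 .1315 85.5
```

```text
pos [0.5296 0.2031 0.1743] yaw 85.46 w 0.0642 F [-1.   0.  -0.2]
[ 0.03  0.09  1.71 -0.01]
```

servo_tool:
  moves:
    - [0,0.05,0.5,0,0.32]
    - [0,0.1,1,0,0.32]
    - [0,0.1,1.4,0,0.32]
    - [0,0.1,1.7,0,0.32]
    - [0,0.1,1.7,0,0.32]
    - [0,0.1,1.7,0,0.4]
    - [0,0.1,1.7,0,0.45]
    - [0,0.1,1.7,0,0.5]
    - [0,0.1,1.7,0,0.5]

```text
time: 19.95
tool_pos: [0.535, 0.2037, 0.1376]
ee_rot: [3.14, -0.0, 1.49]
wrist_force: [-0.1, -0.1, 0.8]
width: 0.0472
finger_force: 0.3
```

```bash
python3 go.py .532 .2036 .1315 85.5
```

```text
pos [0.535  0.2037 0.1376] yaw 85.37 w 0.0472 F [-0.1 -0.1  0.8]
[-0.01 -0.12  0.24 -0.02]
```

servo_tool:
  moves:
    - [0,-0.05,0.1,0,0.48]
    - [0,-0.1,0.2,0,0.48]
    - [0,-0.1,0.2,0,0.48]
    - [0,-0.1,0.2,0,1]
    - [0,-0.1,0.2,0,1]
    - [0,-0.1,0.2,0,1]
    - [0,-0.1,0.2,0,1]
    - [0,-0.1,0.2,0,1]

```text
time: 20.62
tool_pos: [0.5321, 0.2037, 0.1316]
ee_rot: [3.142, 0.0, 1.49]
wrist_force: [1.1, -0.9, -1.3]
width: 0.0434
finger_force: 30.0
```

servo_tool:
  moves:
    - [0,0,-0.3,0,1]
    - [0,0,-0.7,0,1]
    - [0,0,-1.2,0,1]
    - [0,0,-1.8,0,1]
    - [0,0,-2.4,0,1]
    - [0,0,-3,0,1]
    - [0,0,-3.6,0,1]
    - [0,0,-4.2,0,1]

```text
time: 21.28
tool_pos: [0.5322, 0.2039, 0.2391]
ee_rot: [3.14, -0.001, 1.49]
wrist_force: [0.4, 0.3, -1.9]
width: 0.0436
finger_force: 30.0
```

servo_tool:
  moves:
    - [0,0,-0.6,0,1]
    - [0,0,-1.2,0,1]
    - [0,0,-1.8,0,1]
    - [0,0,-2.4,0,1]
    - [0,0,-3,0,1]
    - [0,0,-3.2,0,1]
    - [0,0,-3.2,0,1]

```text
time: 21.87
tool_pos: [0.5326, 0.204, 0.3199]
ee_rot: [3.137, -0.002, 1.49]
wrist_force: [-0.8, 0.1, -1.8]
width: 0.0437
finger_force: 30.0
```

```bash
python3 go.py .566 -.105 .316 75 .566 -.105 .23 75; python3 - <<'E'
from m import *
np.set_printoptions(precision=4,suppress=True)
r=rect(mask(T,(0,0,150),(180,60,255),(300,175,85,95)));c=np.array([onz(T,*q,.03) for q in cv2.boxPoints(r)]);print(c.mean(0)); d=c[1]-c[0];e=c[2]-c[3];print(np.degrees(np.arctan2(d[1],d[0])),np.degrees(np.arctan2(e[1],e[0])))
d=c[0]-c[3];e=c[1]-c[2];print(np.degrees(np.arctan2(d[1],d[0])),np.degrees(np.arctan2(e[1],e[0])))
E
```

```text
pos [0.5326 0.204  0.3199] yaw 85.38 w 0.0437 F [-0.8  0.1 -1.8]
[-12.21   2.33   0.16   1.73]
[-12.21   2.33   3.6    1.73]
[ 0.5663 -0.1048  0.03  ]
-15.056639427498087 -15.409130506648951
74.8892013519267 74.87128723899117
```

servo_tool:
  moves:
    - [-0.3,0,0,0,1]
    - [-0.9,0.2,0,0.1,1]
    - [-1.7,0.3,0,0.2,1]
    - [-2.6,0.5,0,0.4,1]
    - [-3.5,0.7,0,0.5,1]
    - [-4.4,0.8,0,0.6,1]
    - [-5.3,1,0,0.7,1]
    - [-6.2,1.2,0,0.9,1]
    - [-7.1,1.4,0,1,1]
    - [-8,1.5,0,1.1,1]

```text
time: 22.8
tool_pos: [0.5528, -0.0003, 0.3152]
ee_rot: [-3.139, 0.001, 1.374]
wrist_force: [-0.5, -0.6, -2.0]
width: 0.0432
finger_force: 30.0
```

```bash
python3 go.py .566 -.105 .23 74.85
```

```text
pos [ 5.528e-01 -3.000e-04  3.152e-01] yaw 78.72 w 0.0432 F [-0.5 -0.6 -2. ]
[-4.01  1.34  3.41  0.64]
```

servo_tool:
  moves:
    - [-0.8,0.3,0.2,0.1,1]
    - [-1.6,0.6,0.6,0.2,1]
    - [-2.4,0.9,1.2,0.4,1]
    - [-3.1,1.1,1.8,0.5,1]
    - [-3.6,1.3,2.4,0.6,1]
    - [-3.9,1.35,3,0.65,1]
    - [-4,1.35,3.4,0.65,1]
    - [-4,1.35,3.4,0.65,1]
    - [-4,1.35,3.4,0.65,1]
    - [-4,1.35,3.4,0.65,1]

```text
time: 23.63
tool_pos: [0.5671, -0.1028, 0.2326]
ee_rot: [3.14, -0.0, 1.307]
wrist_force: [-0.3, -0.3, -1.5]
width: 0.0436
finger_force: 30.0
```

```bash
python3 go.py .566 -.105 .23 74.85; python3 - <<'E'
from m import *
cv2.imwrite('pics/sideF.png',S['image'][150:390,180:500])
cv2.imwrite('pics/F.png',np.hstack([cv2.resize(S['image'][150:390,180:500],(400,300)),cv2.resize(T['image'][120:345,180:480],(400,300))]))
E
```

```text
pos [ 0.5671 -0.1028  0.2326] yaw 74.91 w 0.0436 F [-0.3 -0.3 -1.5]
[-0.1  -0.02  0.11  0.01]
```

View pics/F.png

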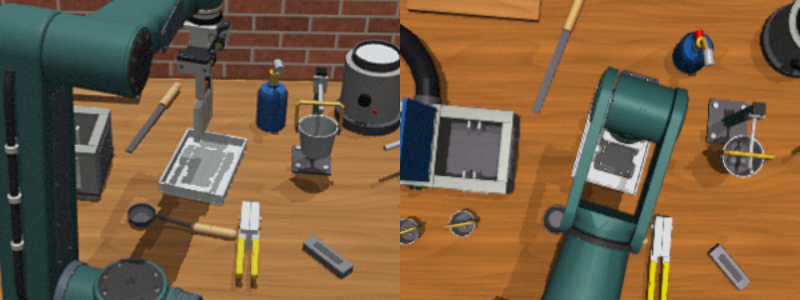

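The picture shows the plate edge-on above the tray (crop (203,95–130)), the pail on its hook, the flap open, and the bystanders in place. A check of the plate's verticality and height:

servo_tool:
  moves:
    - [-0.1,0,0.1,0,1]
    - [-0.1,0,0.1,0,1]
    - [-0.1,0,0.1,0,1]
    - [-0.1,0,0.1,0,1]
    - [-0.1,0,0.1,0,1]
    - [-0.1,0,0.1,0,1]

```text
time: 24.23
tool_pos: [0.5663, -0.1057, 0.2293]
ee_rot: [3.141, 0.0, 1.307]
wrist_force: [0.6, 0.8, -1.4]
width: 0.0436
finger_force: 30.0
```

```bash
python3 go.py; python3 - <<'E'
from m import *
o=robot.get_obs();p=o['tool_pos'];y=o['ee_rot'][2];n=np.array([np.sin(y),-np.cos(y),0]);x=np.array([np.cos(y),np.sin(y),0])
for dz in(-.114,-.022):
    for dn in(-.054,):
        for dx in(-.007,.007): print(dz,dx,np.round(proj(S,p+n*dn+x*dx+[0,0,dz]),1))
g=cv2.cvtColor(S['image'],cv2.COLOR_BGR2HSV)
for r in range(222,264,5): print(r,' '.join('%d/%d'%(h[1],h[2]) for h in g[r,328:356]))
E
```

```text
pos [ 0.5663 -0.1057  0.2293] yaw 74.87 w 0.0436 F [ 0.6  0.8 -1.4]
-0.114 -0.007 [340.  265.4]
-0.114 0.007 [335.1 264.5]
-0.022 -0.007 [340.2 238. ]
-0.022 0.007 [335.2 237.1]
222 151/179 149/180 154/179 142/181 152/178 152/178 150/178 151/179 154/180 100/132 6/87 9/86 9/87 6/83 9/86 12/82 36/78 147/90 255/82 54/71 12/65 14/74 12/88 116/147 142/176 153/180 143/180 150/177
227 147/168 152/166 143/170 146/170 145/171 147/170 151/169 154/171 153/173 96/128 9/89 3/87 6/85 6/85 6/81 12/86 25/81 41/100 13/97 25/82 20/90 47/81 24/86 111/142 148/169 149/171 148/169 152/171
232 150/168 152/171 150/168 151/169 150/170 147/170 145/171 149/173 148/174 149/173 84/146 11/118 17/120 13/119 11/120 10/107 11/95 23/98 53/86 63/77 40/82 59/78 46/88 135/160 147/179 157/171 152/173 148/171
237 147/172 152/170 153/168 154/171 149/168 155/170 149/173 128/165 45/129 16/113 13/119 7/113 13/116 8/101 19/81 57/89 84/76 43/88 60/89 75/82 53/87 63/77 42/92 133/173 157/180 149/182 144/182 152/180
242 152/170 148/172 146/173 153/172 149/175 149/174 154/174 124/154 41/111 11/94 15/101 16/96 11/94 11/93 32/87 48/91 78/82 58/93 57/85 83/77 59/90 44/82 12/88 126/154 153/165 162/162 146/162 150/161
247 147/170 153/165 152/169 153/165 157/167 152/171 154/174 121/150 38/107 16/98 13/98 3/93 16/93 11/96 47/87 32/96 81/79 47/86 55/88 76/74 25/93 99/139 142/174 152/181 149/183 147/181 149/182 144/181
252 152/176 127/175 74/186 73/182 89/177 91/180 83/184 84/160 47/113 13/98 3/93 5/94 11/90 16/94 34/90 44/87 66/89 43/83 62/98 134/158 156/172 153/170 145/167 149/166 153/165 151/160 156/159 148/158
257 5/192 8/135 12/85 11/95 10/106 13/102 7/106 13/99 13/99 5/98 8/97 10/99 10/101 13/98 44/87 41/87 11/94 13/98 11/94 13/95 11/96 15/103 8/100 7/107 11/114 9/118 5/141 20/155
262 6/86 8/156 6/212 6/224 6/222 5/222 5/224 7/195 8/134 16/96 8/97 5/95 11/93 18/87 9/110 11/111 9/109 14/113 7/113 16/110 10/99 11/95 13/97 8/99 11/95 3/94 11/94 3/100
```

```bash
python3 -c "
from bench import robot
o=robot.get_obs();print(abs(o['qvel']).max(),o['finger_force']);print(robot.close_job())"
```

```text
0.0018337415297811747 29.991048574447632
the job is handed in; nothing more can be done
None
```

I handed the job in at about 24 s on the robot clock: the pail hangs by its bail on the green post's hook, the flap stands open at about 1.7 rad, and the arm holds the filter plate by its tab, upright and still over the middle of the tray, aligned with its long sides, its underside about 85 mm above the rim; no verdict was returned.

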